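Next sample pot from the gravity rack to the barcode reader

ROBOT

A 7-joint arm with a two-finger parallel gripper is mounted at the origin on the work surface. World frame = base frame: x ahead of the robot, y to its left, z up, the work surface at z = 0. Lengths are in m, angles in rad, forces in N, time in s.
With the tool pointing down it reaches from about 0.425 to 0.875 m from the base axis. Payload 9.9 kg.
Tool frame: the origin (TCP) lies midway between the tips of the shut fingers; the grasp point (between the pads) lies 19 mm behind it; x points along the fingers, z is the direction in which the jaws open and shut, and the axes are right-handed (so a half turn about x gives the same grasp; the last joint's range is limited). The gripper opens to 85 mm and grips with 20 to 120 N. Pads are 22 mm wide; open, the fingers measure 114 mm over their backs; the gripper's body (76 mm by 85 mm) begins 54 mm behind the grasp point. The pads swing forward as they close: fully open they stand 13 mm farther back than shut.
Start: joints at [-1.25, 0.576, 0.025, 1.437, -0.015, 1.129, -0.057], TCP at [0.266, 0.62, 0.231] pointing down, gripper open.
Joint ranges: [-2.76, 2.76], [-0.34, 2.15], [-1.52, 1.57], [0.19, 2.46], [-1.09, 4.23], [0.17, 1.99], [-2.82, 2.82]. Speed limits (rad/s): [2.22, 2.22, 3.01, 3.01, 3.14, 3.14, 3.14].

INTERFACE

Orientations are given as a unit quaternion [x, y, z, w].
In Python, from station import * gives the robot as it stands. The module is installed in compiled form; this text tells all that it offers.
- The arm moves only by the tool arm_command, never from a script. Its argument "plan" is a list of rows, each a list of 4 numbers: the shift along the tool's x, y, z in m, then the turn about the tool's x in degrees. In form: [[dx, dy, dz, spin], ...]. A call has 1 to 20 rows; each row is the pose to reach, as a shift and turn from the pose commanded when the call began, along the tool's axes at that moment; what a row does not reach only later rows make up. A row lasts 1/8 s, in which the tool goes at most 62.5 mm and 10.7 degrees, less where a joint would pass 70% of its speed; a pose out of reach is approached as far as the arm can. A call with a gripper value outside its range is refused whole. "gripper" is the opening, from -1 (shut) to 1 (fully open), set as the call begins (left out, the last holds). The fingers move at their own pace and stop on an object; "squeeze" is the grip in N (left out, the last holds). Time passes only in rows, so rows that repeat a pose let the fingers close. It gives the time, the measured TCP pose, the force and the opening at its end, in the units of the state.
- get_state(): the state, without advancing time (a new reading comes with each control period).
- snapshot(name): name is "scene" or "top"; returns (picture, depth): 384x512x3 uint8, red, green, blue; 384x512 float32, m along the optical axis (not along the pixel's ray), 0 where there is no reading.
- camera_params(name): a dict with "fx", "fy", "cx", "cy" (pixels), "cam_to_world" (4x4, takes a point from camera to world coordinates). Camera axes: x right, y down, z forward; pixel columns grow to the right and rows downward; lengths in m; the calibration is good to about 2 mm. A picture is of the moment at which its call begins. camera_params takes no time and is no camera call.
- hand_in(): hands the job in, once; it reports no verdict.
Trained networks look in the newest picture that a camera, given by its name, has taken for a name from the list of things; names that differ only in an ending like _2 or _b are one class to them, and where a whole thing is asked for, a point or a joint stands for the part that bears it (a point fixed in the world has none). Each returns a list of dicts, best first, with "conf" (0 to 1); they miss things now and then, are a little off and sometimes report something else, mostly with a low value. They report only what shows in the picture. A call takes as long as a camera call. They do not tell look-alikes from the thing itself.
- boxes_of(camera, name): "xy" ([column, row] in pixels, amid what is visible of it).
- pinpoint(camera, name): "xy" ([column, row] in pixels: a listed point, or the origin of a listed thing).
The state is a dict: "time_s": time; "qpos": joint angles; "joint_velocities": joint speeds; "effort": joint torques, N m; "tool_pos": TCP position; "eef_rot": TCP orientation; "ft_force": force on the tool from outside, world axes, zero at the start; "torque": the same for the moment, N m; "opening": opening from 0.0 (shut) to 1.0 (fully open).
Only numpy, scipy, OpenCV 4.12 (cv2) and the standard library are available. Lean on these libraries where they do the work, as an engineer would, in place of code of your own. Each camera call takes 0.05 s, during which the arm holds its last target. There are 200 camera calls.

TASK

Two sloped gravity lanes stand on the bench: one holds short, wide sample pots, the other long, slim tubes. Pick up the front pot of the pot lane, the one lying against the stop, lifting it out over the stop so that the pots behind roll down and the next one comes to lie at the stop. Lay the pot you took gently, without dropping it, centred in the V-shaped cradle of the barcode reader, lying along the V with its ends sticking out evenly on both sides, and let go of it there.

Things in the scene. Friction and masses are not known exactly. Their poses are not given: they have to be found in the camera images.
- front_pot: The front pot of the pot lane: white cylinder, red screw cap, 40 mm diameter (cap too), 56 mm long, about 60 g. It lies on its side across the lane, against the stop; the next pot touches it behind. Origin at its centre; its y axis is the cylinder axis (x and z point anywhere around it). Its flat ends, 56 mm apart, stand free of the lane and can be gripped from above.
- next_pot: The pot behind the front one, the same in shape and size, lying against it, 40 mm farther up the lane. Origin at its centre, y along its axis. It rolls down to the stop by itself when the front pot is taken away. Two more such pots lie behind it.
- pot_lane_stop (a point): Centre of a pot lying at the pot lane's stop, 85 mm above the bench. x level, up-lane; y across the lane; z up. The aluminium lane rises 12 degrees to +x. From 24 mm before this point to 28 mm behind it the deck, 20 mm under the pot's centre, is only 34 mm wide; the stop plate at its end ends 3 mm below this point. Behind, side guides 68 mm apart (outside) reach to the pots' centres.
- cradle_seat (a point): Centre of a pot lying in the reader's cradle, 75 mm above the bench. z up; y level, along the V groove, as the pot's axis must lie (either way round); x across the V, to the reader's head. The steel 90-degree V is 34 mm long in y, 55 mm wide inside (64 outside), its edges 1 mm below this point; the pot overhangs it 11 mm at each end, free for fingers. The grey head, 85 mm high, begins 67 mm off in +x.
Things that resemble listed ones, but are neither listed nor needed, are in the scene too. What is shaped like the front_pot but green or yellow is not meant.

How it is judged:
On the way:
1. the front pot has been lifted out of the lane in the gripper, more than 50 mm above its place at the stop (z of front_pot in the frame of pot_lane_stop above 0.05 m and contact force between front_pot and the fingers above 0.3 N), for 0.1 s.
At the end, for the whole second after the job is handed in: The pot taken lies still in the reader's V cradle, its centre within 15 mm of the seat point and its axis within 10 degrees of the groove; the next pot has rolled down and lies still at the stop of its lane, its centre within 15 mm of the stop's point (distance between front_pot and cradle_seat below 0.015 m and angle between the y axis of front_pot and the y axis of cradle_seat, either way round below 0.18 rad and linear speed of each of front_pot, next_pot below 0.03 m/s and distance between next_pot and pot_lane_stop below 0.015 m); the robot touches nothing.
It fails at once if the next pot is lifted out of the lane (z of next_pot in the frame of pot_lane_stop above 0.045 m).
It fails at once if the front pot is dropped or thrown: it moves faster than 0.6 m/s (a fall of some 18 mm) without being held (linear speed of front_pot above 0.6 m/s and contact force between front_pot and the fingers below 0.05 N).
It also fails if it takes over 40 s, if anything falls off the work surface, if the arm or the gripper's body presses on something with over 40 N, if the wrist force passes 120 N, or if a joint passes its speed limit or range.

## Working session

There is one attempt and no reset: what is moved stays moved. The work goes in short steps, Python scripts to look and compute and a tool call to move; the robot and the scene stay as the last step left them, time stands still between calls to the robot, and variables do not carry over. Pictures are saved under pics/ and viewed, on a budget of 10 in all, crops included, one or two more only if the job needs it, and the job is handed in when it is done.

Besides the shell and the picture viewer there is one more tool, called after "Emit:" in YAML: its name, and indented under it one key for each argument. arm_command: Moves the arm, as the interface text tells. Its arguments: {"type":"object","properties":{"plan":{"type":"array"},"gripper":{"type":"number"},"squeeze":{"type":"number"}},"required":["plan"]}

```bash
mkdir -p pics
cat > h.py <<'E'
from station import *
import numpy as np, cv2
def world(cam,uv,d):
    p=camera_params(cam); u,v=uv
    return (p["cam_to_world"]@np.array([(u-p["cx"])/p["fx"]*d,(v-p["cy"])/p["fy"]*d,d,1]))[:3]
def at_z(cam,uv,z):
    a=world(cam,uv,0); b=world(cam,uv,1); return a+(b-a)*(z-a[2])/(b[2]-a[2])
E
python3 - <<'E'
from h import *
s=get_state(); print(s["time_s"],s["tool_pos"],s["eef_rot"],s["opening"])
ims=[]
for c in("scene","top"):
    im,d=snapshot(c); cv2.imwrite(f"pics/{c}0.png",im[:,:,::-1])
    np.save(f"{c}d.npy",d)
    for n in("front_pot","next_pot","pot_lane_stop","cradle_seat"):
        z={"pot_lane_stop":.085,"cradle_seat":.075}.get(n,.085)
        for r in pinpoint(c,n)[:5]: print(c,n,np.round(r["xy"],1),round(r["conf"],2),np.round(at_z(c,r["xy"],z),3))
E
```

```text
0.0 [0.265631   0.62003566 0.23043269] [-0.38965053  0.59076968  0.38895327  0.58981268] 0.9994816333956956
scene front_pot [314.1 161.5] 0.73 [0.548 0.279 0.085]
scene front_pot [297.1 204.3] 0.64 [0.652 0.074 0.085]
scene next_pot [321.7 164.2] 0.58 [0.573 0.281 0.085]
scene pot_lane_stop [313.4 158.3] 0.63 [0.534 0.294 0.085]
scene cradle_seat [149.  250.6] 0.83 [ 0.537 -0.256  0.075]
top front_pot [208.6 169.9] 0.72 [0.586 0.159 0.085]
top front_pot [145.3 193.1] 0.7 [0.535 0.286 0.085]
top front_pot [100.3 206.5] 0.67 [0.507 0.375 0.085]
top next_pot [147. 171.] 0.67 [0.582 0.285 0.085]
top pot_lane_stop [150.1 190.5] 0.75 [0.541 0.277 0.085]
top cradle_seat [407.6 190.1] 0.76 [ 0.55  -0.256  0.075]
top cradle_seat [148.5 189.7] 0.52 [0.544 0.282 0.075]
```

View pics/scene0.png

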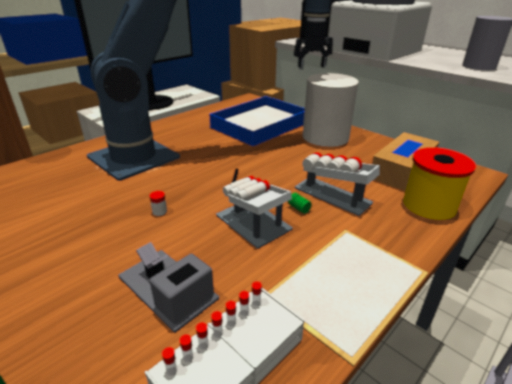

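View pics/top0.png

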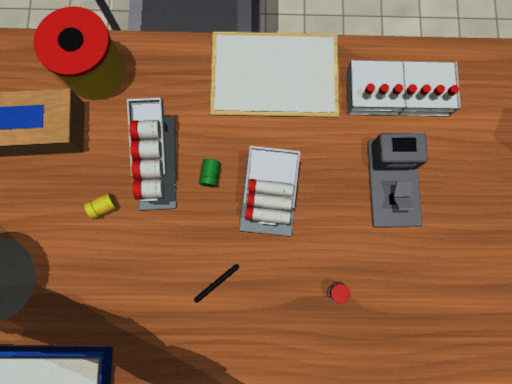

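The scene view shows the pot lane near (340,165) and the reader at (165,275). In the top view the pot lane is at (147,160) with four red-capped pots, the lowest at (147,189). The tube lane is at (270,190) and the cradle at (402,195).

The candidates for the front pot in the top view are:
- **White/red at (147,189):** fits, because it is the lowest in the pot lane, at the stop end.
- **Green at (209,172) and yellow at (100,206):** wrong colour.
- **Lone pot at (340,293):** it stands upright and is not in the lane.

I'll confirm this in one crop and refine the positions from depth.

Run:
```python
from h import *
im=cv2.imread("pics/top0.png"); d=np.load("topd.npy")
a=cv2.resize(im[85:225,110:190],None,fx=4,fy=4,interpolation=cv2.INTER_CUBIC)
b=cv2.resize(im[115:240,360:435],None,fx=4,fy=4,interpolation=cv2.INTER_CUBIC)
o=np.zeros((560,640,3),np.uint8); o[:,:320]=a; o[:500,320:620]=b; cv2.imwrite("pics/crop1.png",o)
p=camera_params("top"); v,u=np.mgrid[0:384,0:512]
P=np.stack([(u-p["cx"])/p["fx"]*d,(v-p["cy"])/p["fy"]*d,d,np.ones_like(d)],-1)@p["cam_to_world"].T
np.save("P.npy",P[...,:3])
print("fx",p["fx"],"cam",np.round(p["cam_to_world"],3).tolist())
print("lane z mm cols 124:176:3 rows 95:212:4")
for r in range(96,214,3): print(r,(P[r,124:178:3,2]*1000).astype(int))
print("cradle cols 366:430:3")
for r in range(160,230,3): print(r,(P[r,366:430:3,2]*1000).astype(int))
```

```text
fx 431.5445257142525 cam [[0.008, -0.983, 0.182, 0.377], [-1.0, -0.012, -0.019, 0.064], [0.021, -0.182, -0.983, 0.954], [0.0, 0.0, 0.0, 1.0]]
lane z mm cols 124:176:3 rows 95:212:4
96 [2 2 1 2 2 0 1 0 2 0 1 3 1 0 0 1 0 3]
99 [  2 125 121 123 125 124 125 123 125 125 123 123 121   0  -1   1  -3   1]
102 [  0 125 109 109 109 105 106 104 103 105 102 107 122   2   0   0   2   0]
105 [  0 121 106 102 106 102 104 104 100 101 103 101 123   3   2   1   1   1]
108 [  2 120 107 101 101 100  99 100  99 101 101 100 122   2   0   0   2   1]
111 [  1 118 107 100 101  98 100  98  98  99 101 101 119   0   0   3   1  -1]
114 [  3 117 103  98 100 102 100  97  97  97  95  96 119  92   1   3   2  -1]
117 [  0 115 105  96  96  97  96  97  98  97  97  97 115  94  10   8   7   3]
120 [  0   2 104  95  96  97  95 119 120 121 123 117 114  94   8  10   9   0]
123 [  1   0 126 131 127 129 132 129 127 128 126 123 112  94  10   5   5   3]
126 [  1   3 127 130 131 129 131 131 129 129 130 123 111  95  17   7   8   2]
129 [  0  -1 127 130 130 131 131 131 131 128 129 126 110  97  16   9  11   0]
132 [  4   2 128 129 
[... 3150 characters left out ...]
9 60 58 60 12 13  0  1  2  3]
205 [ 1  0 10 11  9 12 10 14 10 10 61 71 69 68 70 71  8  9  2  1  1  1]
208 [-1  0 10 12 11  8 10 11 10  9 11 72 76 75 75 74 76 14  0  1  2  0]
211 [ 0  1 11 10 13  8 10 13  9  8  9 10  9 14 10  8  8 10  9  4  0  5]
214 [ 0  2  9 10 11  7 11  9 14  9 12 10 12 10 11 10 11 12  8  2  1  0]
217 [-2  1 12 10 11 11 11 11 13 10 10 11  9  9 13  7 10 10  9  0  1  1]
220 [ 2  1 10 13 11  9 14  9 13 12 10 11  6 10 12  9 10 10 10  1 -1  0]
223 [-1 -1  7 10  9 12  7 11  9 10  9 10 12 14 10 11  9  8 10  1  2  1]
226 [ 1  0  7  9  9 11  9 11  7 13  9 11  9 10 10  8  8  9  7  1  0  0]
229 [  0   1   4   1   0 953   0   2   0   1   0  -3   0   0   2  -1  -1   0
   3   0   0  -2]
```

View pics/crop1.png

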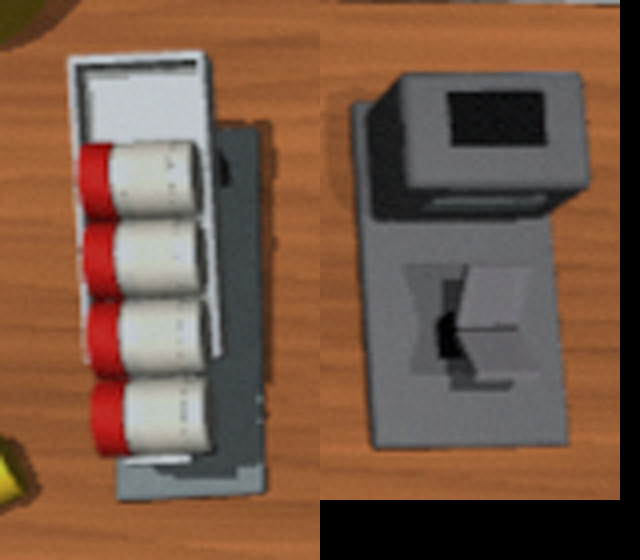

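The crop confirms the front pot at the lower end of the lane, near top pixel (148,189), and the empty V near (402,195). Next I fit both geometrically.

```bash
cat > fit.py <<'E'
from h import *
from scipy.optimize import least_squares
def cyl(Q,z0,r=.02,yaw0=0):
    # axis level: centre (x,z) line x = a + tan(yaw)*..., using only surface points
    m=Q.mean(0)
    def f(p):
        n=np.array([np.cos(p[2]),np.sin(p[2])]); s=(Q[:,:2]-m[:2])@n-p[0]
        return np.hypot(s,Q[:,2]-p[1])-r
    o=least_squares(f,[0,z0,yaw0],loss="soft_l1",f_scale=.002).x
    n=np.array([np.cos(o[2]),np.sin(o[2])]); t=np.array([-n[1],n[0]])
    w=(Q[:,:2]-m[:2])@t; lo,hi=np.percentile(w,[.5,99.5])
    return m[:2]+n*o[0]+t*(lo+hi)/2, o[1], np.degrees(o[2]), hi-lo
E
python3 - <<'E'
from fit import *
P=np.load("P.npy"); im=cv2.imread("pics/top0.png")
# pots
for r0,r1,zc in((182,199,.085),(162,178,.0935),(142,158,.102),(123,138,.11)):
    Q=P[r0:r1,126:168].reshape(-1,3); Q=Q[(Q[:,2]>zc+.004)&(Q[:,2]<zc+.027)&(Q[:,1]>.22)]
    # drop guide (narrow strip): keep y-range by brightness
    c,z,yaw,L=cyl(Q,zc); print("pot",np.round(c,4),round(z,4),round(yaw,1),round(L,4),len(Q))
# cradle
Q=P[179:210,388:420].reshape(-1,3); Q=Q[(Q[:,2]>.045)&(Q[:,2]<.08)]
def f(p):
    n=np.array([np.cos(p[0]),np.sin(p[0])]); s=Q[:,:2]@n-p[1]
    return np.abs(s)+p[2]-Q[:,2]
o=least_squares(f,[0,.55,.047],loss="soft_l1",f_scale=.002).x
n=np.array([np.cos(o[0]),np.sin(o[0])]);t=np.array([-n[1],n[0]])
w=Q[:,:2]@t; h=np.histogram(w,20); 
ex=np.percentile(w,[1,50,99]); print("V",np.degrees(o[0]),o[1],"zbottom",o[2],"ext",ex,ex[2]-ex[0], "centre",n*o[1]+t*(ex[0]+ex[2])/2, "rms",np.sqrt(np.mean(f(o)**2)))
for zr in((.05,.06),(.06,.068),(.068,.08)):
    m=(Q[:,2]>zr[0])&(Q[:,2]<zr[1]); print(zr,np.percentile(w[m],[2,98]))
# lane base yaw / guides: head front edge
E=P[140:165,372:425].reshape(-1,3); 
s=get_state(); from scipy.spatial.transform import Rotation as R
print(np.round(R.from_quat(s["eef_rot"]).as_matrix(),3))
E
```

```text
pot [0.5442 0.2804] 0.0853 4.3 0.0559 481
pot [0.5832 0.2829] 0.0936 4.6 0.0561 477
pot [0.622  0.2846] 0.1019 4.8 0.0589 478
pot [0.6612 0.2882] 0.1102 4.5 0.0566 447
V 1.9350943832685985 0.5319505136535949 zbottom 0.04731956748441792 ext [-0.28539104 -0.26782303 -0.25141473] 0.03397630516100414 centre [ 0.54071041 -0.25028726] rms 0.0025470835041608224
(0.05, 0.06) [-0.28428764 -0.2515964 ]
(0.06, 0.068) [-0.28538574 -0.25145726]
(0.068, 0.08) [-0.28516519 -0.25181369]
[[-0.    -0.919  0.394]
 [-0.     0.394  0.919]
 [-1.    -0.    -0.   ]]
```

Run:
```python
from h import *
P=np.load("P.npy")
S=np.load("scened.npy"); p=camera_params("scene"); v,u=np.mgrid[0:384,0:512]
W=(np.stack([(u-p["cx"])/p["fx"]*S,(v-p["cy"])/p["fy"]*S,S,np.ones_like(S)],-1)@p["cam_to_world"].T)[...,:3]
a=W[75:140,305:356].reshape(-1,3); a=a[a[:,2]>.02]; print("cyl scene",np.percentile(a,[2,50,98],axis=0).round(3))
Q=P.reshape(-1,3)
for b in((.3,.6,.3,.7),(.45,.75,-.4,.3)):
    m=(Q[:,0]>b[0])&(Q[:,0]<b[1])&(Q[:,1]>b[2])&(Q[:,1]<b[3])&(Q[:,2]<.5); print(b,Q[m][Q[m][:,2].argmax()].round(3))
d=np.array([.5442,.2804])-[.265631,.620036]
from scipy.spatial.transform import Rotation as R
M=R.from_quat(get_state()["eef_rot"]).as_matrix(); print(M[:2,1]@d,M[:2,2]@d,np.degrees(np.arctan2(M[1,2],M[0,2])))
```

```text
cyl scene [[0.293 0.525 0.028]
 [0.4   0.551 0.146]
 [0.447 0.676 0.221]]
(0.3, 0.6, 0.3, 0.7) [0.364 0.531 0.133]
(0.45, 0.75, -0.4, 0.3) [0.661 0.286 0.135]
-0.38981988806685525 -0.2024691435774707 66.80554086388894
```

Emit:
arm_command:
  plan:
    - [-0.04, 0, 0, 0]
    - [-0.06, -0.03, -0.015, -3]
    - [-0.06, -0.08, -0.04, -6]
    - [-0.06, -0.13, -0.067, -10]
    - [-0.06, -0.18, -0.093, -14]
    - [-0.06, -0.23, -0.12, -18]
    - [-0.05, -0.28, -0.145, -22]
    - [-0.03, -0.33, -0.171, -25]
    - [0.0, -0.37, -0.192, -27.7]
    - [0.03, -0.39, -0.2025, -27.7]
    - [0.05, -0.39, -0.2025, -27.7]
    - [0.05, -0.39, -0.2025, -27.7]
  gripper: 1
  squeeze: 40

```text
time_s: 2.0
tool_pos: [0.5439, 0.2801, 0.18]
eef_rot: [-0.519, 0.481, 0.52, 0.479]
ft_force: [-0.1, 0.8, -0.1]
opening: 0.998
```

Emit:
arm_command:
  plan:
    - [0.03, 0, 0, 0]
    - [0.06, 0, 0, 0]
    - [0.085, 0, 0, 0]
    - [0.1, 0, 0, 0]
    - [0.11, 0, 0, 0]
    - [0.11, 0, 0, 0]

```text
time_s: 2.75
tool_pos: [0.5446, 0.2809, 0.0714]
eef_rot: [-0.519, 0.48, 0.519, 0.48]
ft_force: [0.4, -0.2, 0.3]
opening: 1.002
```

Run:
```python
from h import *
s=get_state(); print(s["time_s"],s["tool_pos"],s["ft_force"])
a,_=snapshot("scene"); b,_=snapshot("top")
o=np.hstack([cv2.resize(a[105:225,270:395],(500,480),interpolation=2),cv2.resize(b[100:220,105:180],(300,480),interpolation=2)])
cv2.imwrite("pics/g1.png",o[:,:,::-1])
```

```text
2.75 [0.54457575 0.28088775 0.07136156] [ 0.38777229 -0.22463854  0.33557536]
```

View pics/g1.png

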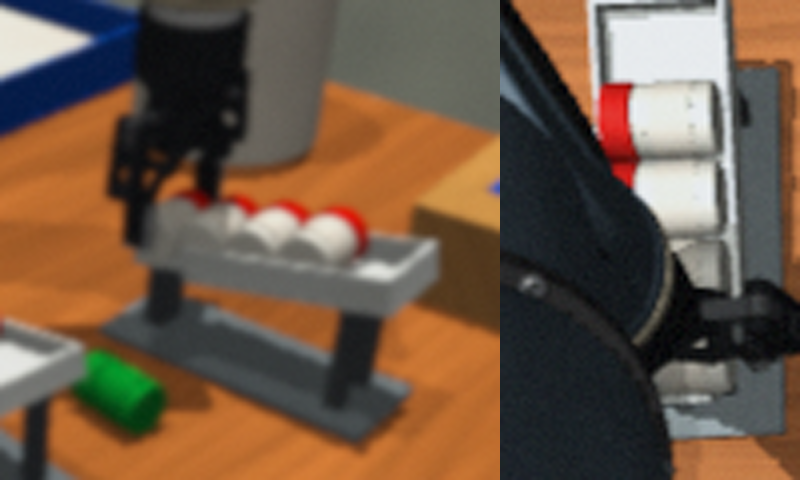

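The fingers straddle the front pot (left panel about (165,215); near finger in the right panel about (745,315)) and touch nothing. Closing now.

Emit:
arm_command:
  plan:
    - [0, 0, 0, 0]
    - [0, 0, 0, 0]
    - [0, 0, 0, 0]
    - [0, 0, 0, 0]
    - [0, 0, 0, 0]
    - [0, 0, 0, 0]
  gripper: -1
  squeeze: 40

```text
time_s: 3.6
tool_pos: [0.5449, 0.2809, 0.0721]
eef_rot: [0.519, -0.48, -0.519, -0.48]
ft_force: [-1.7, -0.1, 4.8]
opening: 0.651
```

Emit:
arm_command:
  plan:
    - [-0.015, 0.003, 0, 0]
    - [-0.045, 0.0095, 0, 0]
    - [-0.08, 0.017, 0, 0]
    - [-0.115, 0.024, 0, 0]
    - [-0.14, 0.03, 0, 0]
    - [-0.15, 0.03, 0, 0]
    - [-0.15, 0.03, 0, 0]

```text
time_s: 4.47
tool_pos: [0.5148, 0.2784, 0.2218]
eef_rot: [0.519, -0.48, -0.519, -0.48]
ft_force: [-0.2, -0.1, -0.7]
opening: 0.649
```

Run:
```python
from h import *
s=get_state(); print(s["time_s"],s["tool_pos"],s["ft_force"],s["opening"])
a,_=snapshot("scene"); b,_=snapshot("top")
o=np.hstack([cv2.resize(a[75:225,250:400],(500,500),interpolation=2),cv2.resize(b[100:225,105:180],(300,500),interpolation=2)])
cv2.imwrite("pics/g2.png",o[:,:,::-1])
```

```text
4.475 [0.51482778 0.2784088  0.22177967] [-0.21242873 -0.1019267  -0.68317445] 0.6493341166867799
```

View pics/g2.png

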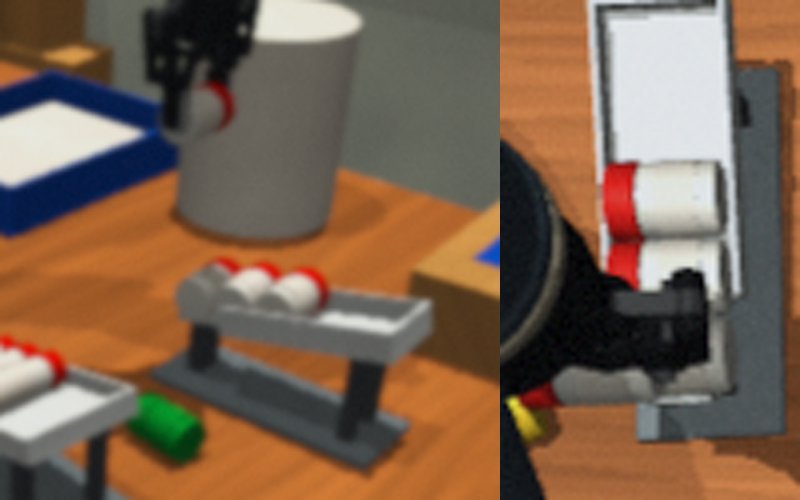

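The pot is held (left panel (205,110)), and the other three have rolled down, with the next pot at the stop (left panel (200,295)). Carrying it to the cradle.

Emit:
arm_command:
  plan:
    - [0, 0, -0.015, 0]
    - [0, 0.001, -0.05, 0]
    - [0, 0.003, -0.09, 0]
    - [0, 0.004, -0.135, 0]
    - [0, 0.005, -0.18, 0]
    - [0, 0.006, -0.225, 0]
    - [0, 0.008, -0.27, 0]
    - [0, 0.009, -0.315, 0.5]
    - [0, 0.01, -0.36, 1]
    - [0, 0.012, -0.405, 1.5]
    - [0, 0.013, -0.445, 2]
    - [0.01, 0.014, -0.48, 2.6]
    - [0.025, 0.015, -0.507, 2.6]
    - [0.045, 0.016, -0.523, 2.6]
    - [0.06, 0.016, -0.529, 2.6]
    - [0.06, 0.016, -0.529, 2.6]
    - [0.06, 0.016, -0.529, 2.6]

```text
time_s: 6.7
tool_pos: [0.5406, -0.2496, 0.1617]
eef_rot: [0.508, -0.491, -0.508, -0.492]
ft_force: [-0.8, 0.1, -1.0]
opening: 0.643
```

Run:
```python
from h import *
s=get_state(); print(s["time_s"],s["tool_pos"],s["ft_force"],s["opening"])
from scipy.spatial.transform import Rotation as R
M=R.from_quat(s["eef_rot"]).as_matrix(); print("jaw yaw",np.degrees(np.arctan2(M[1,2],M[0,2])),np.round(M,3).tolist())
a,d=snapshot("scene"); b,_=snapshot("top"); np.save("sd2.npy",d)
for c in("scene","top"):
  for n in("front_pot","cradle_seat"):
    for r in pinpoint(c,n)[:4]:
        z=.075 if n=="cradle_seat" else s["tool_pos"][2]+.013
        print(c,n,np.round(r["xy"],1),round(r["conf"],2),np.round(at_z(c,r["xy"],z),3))
cv2.imwrite("pics/g3.png",np.hstack([cv2.resize(a[185:335,90:240],(500,500),interpolation=2),cv2.resize(b[130:240,360:426],(300,500),interpolation=2)])[:,:,::-1])
```

```text
6.7 [ 0.54055567 -0.24955786  0.16170751] [-0.84782577  0.12040542 -1.03797816] 0.6431908541230162
jaw yaw 91.95681561500189 [[0.0, -0.999, -0.034], [0.0, -0.034, 0.999], [-1.0, -0.0, 0.0]]
scene front_pot [144.7 211.6] 0.97 [ 0.545 -0.253  0.175]
scene front_pot [298.9 201.7] 0.74 [ 0.727 -0.023  0.175]
top front_pot [100.1 205.9] 0.77 [0.494 0.343 0.175]
top front_pot [205.8 171.9] 0.76 [0.56  0.154 0.175]
top front_pot [420.  187.4] 0.53 [ 0.536 -0.243  0.175]
top cradle_seat [405.8 194.9] 0.96 [ 0.54  -0.252  0.075]
top cradle_seat [150.1 191.9] 0.5 [0.54  0.279 0.075]
```

View pics/g3.png

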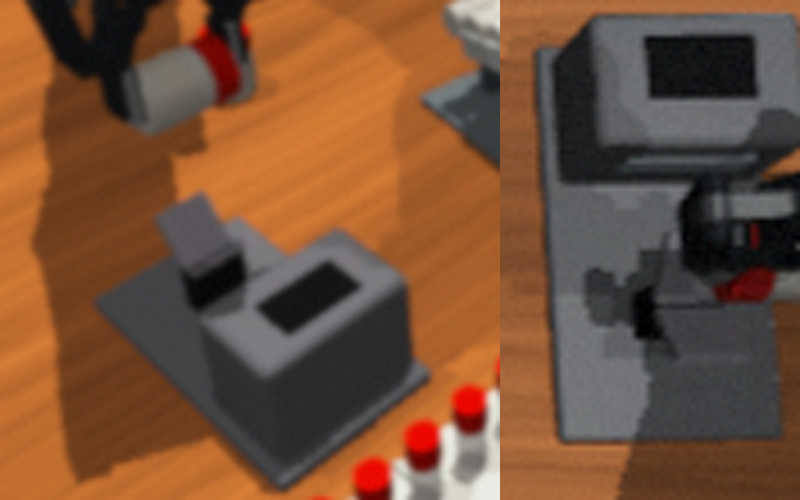

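The pot hangs level above the V (pot at left panel (175,85), V at (210,240)), and all the position estimates agree to about 5 mm. Lowering, slowly near the seat.

Emit:
arm_command:
  plan:
    - [0.025, 0, 0, 0]
    - [0.05, 0, 0, 0]
    - [0.07, 0, 0, 0]
    - [0.082, 0, 0, 0]
    - [0.088, 0, 0, 0]
    - [0.092, 0, 0, 0]
    - [0.094, 0, 0, 0]
    - [0.094, 0, 0, 0]

```text
time_s: 8.0
tool_pos: [0.5404, -0.2503, 0.0676]
eef_rot: [0.508, -0.492, -0.508, -0.492]
ft_force: [0.1, 0.2, -1.0]
opening: 0.648
```

Emit:
arm_command:
  plan:
    - [0.002, 0, 0, 0]
    - [0.003, 0, 0, 0]
    - [0.003, 0, 0, 0]

```text
time_s: 8.38
tool_pos: [0.5404, -0.2503, 0.0643]
eef_rot: [0.508, -0.492, -0.508, -0.492]
ft_force: [0.8, -0.3, -0.6]
opening: 0.647
```

Emit:
arm_command:
  plan:
    - [0.001, 0, 0, 0]
    - [0.002, 0, 0, 0]
    - [0.002, 0, 0, 0]

```text
time_s: 8.75
tool_pos: [0.5416, -0.2504, 0.063]
eef_rot: [0.509, -0.491, -0.508, -0.492]
ft_force: [2.0, 0.2, 4.8]
opening: 0.652
```

Emit:
arm_command:
  plan:
    - [0.001, -0.001, 0, 0]
    - [0.001, -0.001, 0, 0]

```text
time_s: 9.0
tool_pos: [0.5425, -0.2505, 0.0621]
eef_rot: [0.509, -0.491, -0.507, -0.492]
ft_force: [2.7, -0.3, 6.2]
opening: 0.646
```

Emit:
arm_command:
  plan:
    - [0.0005, -0.0015, 0, 0]
    - [0.0005, -0.0015, 0, 0]

```text
time_s: 9.25
tool_pos: [0.5425, -0.2505, 0.062]
eef_rot: [0.508, -0.492, -0.508, -0.492]
ft_force: [-3.7, 1.1, 16.2]
opening: 0.65
```

The pot is seated on both V faces, with an upward force of 16 N and little sideways. Releasing.

Emit:
arm_command:
  plan:
    - [0, 0, 0, 0]
    - [0, 0, 0, 0]
    - [0, 0, 0, 0]
    - [0, 0, 0, 0]
    - [0, 0, 0, 0]
  gripper: 1

```text
time_s: 9.88
tool_pos: [0.5427, -0.2502, 0.0607]
eef_rot: [-0.508, 0.492, 0.508, 0.492]
ft_force: [0.5, -0.1, 0.1]
opening: 1.001
```

Emit:
arm_command:
  plan:
    - [-0.01, 0, 0, 0]
    - [-0.04, 0, 0, 0]
    - [-0.08, 0, 0, 0]
    - [-0.13, 0, 0, 0]
    - [-0.16, 0.03, 0.05, 0]
    - [-0.17, 0.05, 0.1, 0]
    - [-0.17, 0.06, 0.15, 0]
    - [-0.17, 0.06, 0.19, 0]
    - [-0.17, 0.06, 0.2, 0]
    - [-0.17, 0.06, 0.2, 0]

```text
time_s: 11.12
tool_pos: [0.4763, -0.0522, 0.2313]
eef_rot: [0.509, -0.491, -0.508, -0.491]
ft_force: [-0.2, -0.3, -0.5]
opening: 1.002
```

Run:
```python
from fit import *
s=get_state(); print(s["time_s"],s["tool_pos"],s["ft_force"],s["opening"])
b,d=snapshot("top"); p=camera_params("top"); v,u=np.mgrid[0:384,0:512]
P=(np.stack([(u-p["cx"])/p["fx"]*d,(v-p["cy"])/p["fy"]*d,d,np.ones_like(d)],-1)@p["cam_to_world"].T)[...,:3]
for n,(x,y),z in(("stop",(.5442,.2804),.085),("cradle",(.5407,-.2503),.0753)):
    Q=P.reshape(-1,3); m=(abs(Q[:,0]-x)<.022)&(abs(Q[:,1]-y)<.045)&(Q[:,2]>z+.003)&(Q[:,2]<z+.03); Q=Q[m]
    if len(Q)>50: print(n,[np.round(k,4) for k in cyl(Q,z)],len(Q))
cv2.imwrite("pics/g4.png",cv2.resize(b[80:260,90:440],(780,400),interpolation=2)[:,:,::-1])
```

```text
11.125 [ 0.47630241 -0.05220131  0.23131128] [-0.19767248 -0.25477323 -0.47964984] 1.0022453005981427
stop [array([0.5447, 0.2803]), np.float64(0.0856), np.float64(3.4294), np.float64(0.0555)] 615
```

View pics/g4.png

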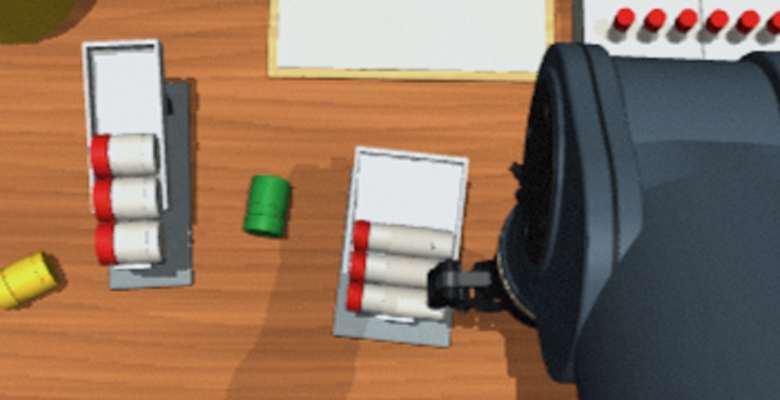

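The next pot lies at the stop ((128,243) in this crop). The arm hides the cradle, so I move aside and look again.

Emit:
arm_command:
  plan:
    - [0, 0, 0.03, 0]
    - [0, 0, 0.08, 0]
    - [0, 0, 0.13, 0]
    - [0, 0, 0.18, 0]
    - [0, 0, 0.22, 0]
    - [0, 0, 0.24, 0]
    - [0, 0, 0.24, 0]

```text
time_s: 12.05
tool_pos: [0.4687, 0.1877, 0.2306]
eef_rot: [-0.508, 0.492, 0.508, 0.491]
ft_force: [-0.5, -0.4, 0.4]
opening: 0.997
```

Run:
```python
from fit import *
s=get_state(); print(s["time_s"],s["tool_pos"],s["ft_force"])
b,d=snapshot("top"); p=camera_params("top"); v,u=np.mgrid[0:384,0:512]
P=(np.stack([(u-p["cx"])/p["fx"]*d,(v-p["cy"])/p["fy"]*d,d,np.ones_like(d)],-1)@p["cam_to_world"].T)[...,:3]
Q=P.reshape(-1,3); x,y,z=.5407,-.2503,.0753
Q=Q[(abs(Q[:,0]-x)<.022)&(abs(Q[:,1]-y)<.045)&(Q[:,2]>z+.003)&(Q[:,2]<z+.03)]; print(len(Q))
if len(Q)>50: print([np.round(k,4) for k in cyl(Q,z)])
cv2.imwrite("pics/g5.png",cv2.resize(b[110:240,340:450],(500,590),interpolation=2)[:,:,::-1])
```

```text
12.05 [0.46868476 0.18765092 0.23058911] [-0.48009714 -0.38609001  0.43831199]
525
[array([ 0.5407, -0.2481]), np.float64(0.0751), np.float64(1.1262), np.float64(0.056)]
```

View pics/g5.png

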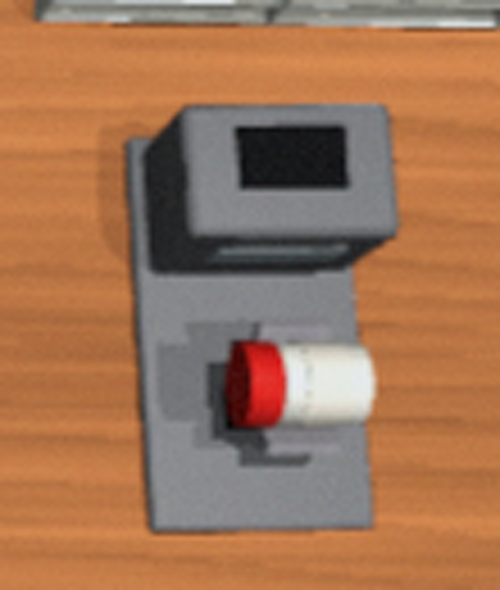

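The pot lies in the V at crop (300,383). Its fitted centre is (0.5407, −0.2481, 0.0751), about 2 mm from the seat and about 1° off the groove. Handing in.

```bash
python3 -c "
from station import *
print(hand_in())"
```

```text
the job is handed in; nothing more can be done
None
```

I took the front pot out over the stop, laid it in the reader's V cradle, let go of it there, and handed the job in just after 12 s of the 40 s allowed. `hand_in()` gives no verdict, so what follows is from my own last checks.

- **Pot in the cradle:** its fitted centre is about 2 mm from the seat point I measured, and its axis is about 1° off the groove.
- **Next pot:** it rolled down and lies at the stop, within about 1 mm of the stop position I measured at the start.
- **Lift and release:** the pot came up about 150 mm in the grip. When seated it pressed on both faces of the V with about 16 N before I opened the fingers.
- **Robot:** it stands well clear of everything, with the gripper open and contact forces near zero.

I did not measure the pots' speeds directly. No final check failed. While lowering, the pot touched one face of the V first, so I shifted it 1–2 mm to seat it.

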